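Reset a guarded attenuator box to its reference mark

ROBOT

A 6-joint arm with a two-finger parallel gripper is mounted at the origin on a cart in front of the work surface, level with it; the furniture and walls round the work are solid. World frame = base frame: x ahead of the robot, y to its left, z up, the work surface at z = 0. Lengths are in m, angles in degrees, forces in N, time in s.
With the tool pointing down it reaches from about 0.35 to 0.725 m from the base axis. Payload 4.3 kg.
Tool frame: the origin (TCP) lies midway between the tips of the shut fingers; the grasp point (between the pads) lies 19 mm behind it; z points along the fingers, y is the line along which they close (so a half turn about z gives the same grasp; the last joint's range is limited). The gripper opens to 85 mm and grips with 20 to 120 N. Pads are 22 mm wide; open, the fingers measure 114 mm over their backs; the gripper's body (76 mm by 85 mm) begins 54 mm behind the grasp point. The pads swing forward as they close: fully open they stand 13 mm farther back than shut.
Start: joints at [-80.117, 21.618, 4.641, 73.018, 0, 83.68], TCP at [0.16, -0.552, 0.231] pointing down, gripper open.
Joint ranges: [-156.06, 156.06], [-48.1, 94.91], [-58.44, 69.94], [-101.28, 121.22], [-78.64, 73.56], [-180, 180]. Speed limits (degrees/s): [147.25, 147.25, 180, 180, 180, 180].

INTERFACE

Orientations are given as a 3x3 rotation matrix whose columns are the frame's x, y, z axes.
In Python, from workcell import sensors, snapshot, camera_params, robot gives the robot as it stands.
- The arm moves only by the tool servo_tool, never from a script. Its argument "deltas" is a list of rows, each a list of 5 numbers: the shift along the world's x, y, z scaled (see below), then the turn about the world's z scaled (see below), then the closure, from -1 (fully open) to 1 (shut). A call has 1 to 12 rows; each row is the pose to reach, as a shift and turn from the pose commanded when the call began, turning the shorter way round; what a row does not reach only later rows make up. The controller multiplies each number of a shift by 0.4 m and each number of a turn by pi rad. A row lasts 1/8 s, in which the tool goes at most 62.5 mm and 10.7 degrees, less where a joint would pass 70% of its speed; a pose out of reach is approached as far as the arm can. A call with a number of a shift or a turn outside -1 to 1 is refused whole. A call with a gripper value outside its range is refused whole. The fingers move at their own pace and stop on an object; "grip_force" is the grip in N (left out, the last holds). Time passes only in rows, so rows that repeat a pose let the fingers close. It gives the time, the measured TCP pose, the force, the opening and the grip force at its end, in the units of the state.
- sensors.state(): the state, without advancing time (a new reading comes with each control period).
- snapshot(name): name is "scene" or "top" or "wrist"; returns the picture (400x640x3 uint8, blue, green, red); there is no depth.
- camera_params(name): a dict with "intrinsics" (3x3 intrinsics, pixels), "k1" (the pictures are not rectified: a ray, as slopes to the right and down, at radius r is drawn at 1 + k1 r^2 times it, then the intrinsics apply), "R" (3x3) and "t" (3): a world point X has camera coordinates R X + t. Camera axes: x right, y down, z forward; pixel columns grow to the right and rows downward; lengths in m; the calibration is good to about 2 mm. A picture is of the moment at which its call begins: read the wrist's pose just before it. camera_params takes no time and is no camera call; for the wrist camera it gives the pose at the moment of the call.
- robot.job_done(): hands the job in; it is judged then, once.
The state is a dict: "time_s": time; "qpos": joint angles; "joint_vel": joint speeds; "tau": joint torques, N m; "eef_pos": TCP position; "eef_rot": TCP orientation; "wrist_force": force on the tool from outside, world axes, zero at the start; "wrist_torque": the same for the moment, N m; "gripper_width": finger opening in m; "grasp_force": force on a finger pad.
Only numpy, scipy, OpenCV 4.12 (cv2) and the standard library are available. Lean on these libraries where they do the work, as an engineer would, in place of code of your own. Each camera call takes 0.05 s, during which the arm holds its last target. There are 200 camera calls.

TASK

The small attenuator box has a clip-on guard over its knob: squeeze the guard's two side tabs together to unclip it, lift it off and stand it upright in the shallow tray. Then turn the knob clockwise until its pointer lines up with the raised reference rib on the panel, and let go. The knob is stiff and the box is light, so press down on it while turning: the box must stay where it stands, neither lifted, slid nor swung round, and the other things on the bench must be left where they are.

Things in the scene. Friction and masses are not known exactly. Their poses are not given: they have to be found in the camera images.
- unit: Attenuator box: loose grey case 130 (x) x 110 (y) x 45 mm, aluminium top panel at z = 45 mm, 0.3 kg, on four feet 45 mm from its centre. Origin: centre of the underside, z up, +x to the side with two coaxial jacks and the reference rib. The knob's axis is vertical through the centre. Unless pressed down with some 8 to 15 N the box spins on the bench before the knob turns.
- unit_mark (a point): Inner end of the reference rib, a raised black bar 18 mm long and 4 mm wide on the panel that points at the knob's axis; at x = 42 mm, y = 0 in the box's frame, outside the guard.
- unit_corner (a point): The box's top corner at its +x, +y: x = 65, y = 55, z = 45 mm in the box's frame. Also on the panel: two aluminium keepers that hold the guard's hooks, each 36 mm long in x, 10 mm tall, from 34 to 42.5 mm off the centre on the +y and -y sides; keep fingertips more than 12 mm above the panel there.
- knob (a joint): Angle of the knob in the box, rad: 0 when its pointer points at the reference rib (+x of the box), growing anticlockwise from above. It starts between 0.65 and 1.3, so it is turned clockwise. Stops at -0.8 and 1.6. Stiff: about 0.2 N m of friction, no spring; it stays where it is left.
- knob_bar (a point): Grip point on the knob's axis, 24 mm above the panel; x axis along the bar to the pointer's tip (end with the white line). Black knob: round skirt 39 mm across, 12 mm tall; on it an upright bar 12 mm thick, 36 mm long, from 12 to 34 mm above the panel. Fingers close on the bar's flat sides and may press on the skirt or through the grip. Hidden under the guard at first.
- guard: The loose clip-on guard: a grey hood over the knob, 76 (x) x 51 (y) x 42 mm high without its tabs, about 70 g in all. Origin: centre of its underside, which stands on the panel; z up; its axes lie as the box's do while it is clipped on. The black ribbed tabs are on its +y and -y sides.
- tab_l_face (a point): Middle of the outer face of the guard's +y tab, 33 mm from the guard's centre, 26 mm above its underside. Tab 30 mm wide in x; grip it 14 to 37 mm above the underside. 66 mm across both tabs; each springs in 6 mm (to 54 mm across) against about 5 N; fully in, the hooks at their feet (jutting out 4 mm) clear the keepers.
- tab_r_face (a point): The same point on the -y tab. Unsqueezed, the hooks hold the guard to the box.
- tray: Shallow aluminium tray with a grey liner fixed to the bench, 170 (x) x 140 (y) mm, walls 12 mm high and 4 mm thick, floor 4 mm thick. Origin: centre of its underside. Left or right of the box.
- multimeter: Bystander: hand-held multimeter, 146 x 70 x 41 mm, loose, on the other side of the box from the tray. Origin: centre of the underside.
- heat_sink: Bystander: finned heat sink 40 x 40 x 20 mm, loose, behind the box. Origin: centre of the underside.
- masking_roll: Bystander: roll of masking tape 85 mm across, 30 mm high, loose, lying behind. Origin: centre of the underside.
Things that resemble listed ones, but are neither listed nor needed, are in the scene too. There is more than one size of the unit; the one meant has the size given above.

How it is judged:
By the outcome, as a careful person would: the job done as asked, in the order asked, and still so for the second after the job is handed in, with the robot touching nothing.
It also fails if it takes over 54 s, if anything falls off the work surface, if the arm or the gripper's body presses on something with over 40 N, if the wrist force passes 120 N, or if a joint passes its speed limit or range.

## Working session

There is one attempt and no reset: what is moved stays moved. The work goes in short steps, Python scripts to look and compute and a tool call to move; the robot and the scene stay as the last step left them, time stands still between calls to the robot, and variables do not carry over. Pictures are saved under pics/ and viewed, at most 10 in all, crops included, and the job is handed in when it is done.

Besides the shell and the picture viewer there is one more tool, called in YAML: its name, and indented under it one key for each argument. servo_tool: Moves the arm, as the interface text tells. Its arguments: {"type":"object","properties":{"deltas":{"type":"array"},"grip_force":{"type":"number"}},"required":["deltas"]}

```bash
ls; mkdir -p pics
python3 - <<'E'
from workcell import sensors,snapshot,camera_params
import cv2,numpy as np
s=sensors.state();print({k:np.round(v,3).tolist() for k,v in s.items()})
for n in("top","scene"):
    cv2.imwrite(f"pics/{n}0.png",snapshot(n));p=camera_params(n);print(n,{k:np.round(v,4).tolist() for k,v in p.items()})
E
```

```text
pics
{'time_s': 0.0, 'qpos': [-80.117, 21.662, 4.563, 73.017, 0.0, 83.679], 'joint_vel': [0.014, -0.026, 0.024, -0.11, -0.086, -0.003], 'tau': [0.0, -46.361, 26.987, 0.021, -0.0, -0.0], 'eef_pos': [0.16, -0.552, 0.23], 'eef_rot': [[0.96, 0.279, -0.0], [0.279, -0.96, 0.002], [0.0, -0.002, -1.0]], 'wrist_force': [-0.201, -0.231, -0.244], 'wrist_torque': [-0.028, 0.019, -0.037], 'grasp_force': 0.0, 'gripper_width': 0.085}
top {'intrinsics': [[372.6203, 0.0, 320.6634], [0.0, 372.6203, 196.9127], [0.0, 0.0, 1.0]], 'k1': -0.0299, 'R': [[0.0187, -0.9993, 0.0309], [-0.9968, -0.021, -0.0769], [0.0775, -0.0294, -0.9966]], 't': [-0.1053, 0.5813, 1.0091]}
scene {'intrinsics': [[489.7368, 0.0, 318.4252], [0.0, 489.7368, 192.8274], [0.0, 0.0, 1.0]], 'k1': -0.1378, 'R': [[-0.5119, -0.8591, -0.0016], [-0.5501, 0.3292, -0.7675], [0.6598, -0.392, -0.6411]], 't': [0.2254, 0.3691, 1.1773]}
```

View pics/top0.png

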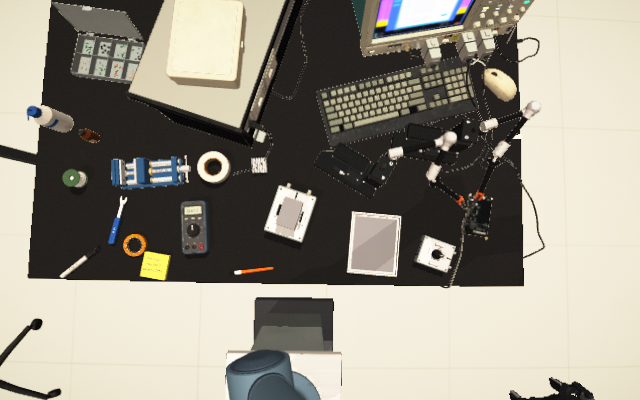

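View pics/scene0.png

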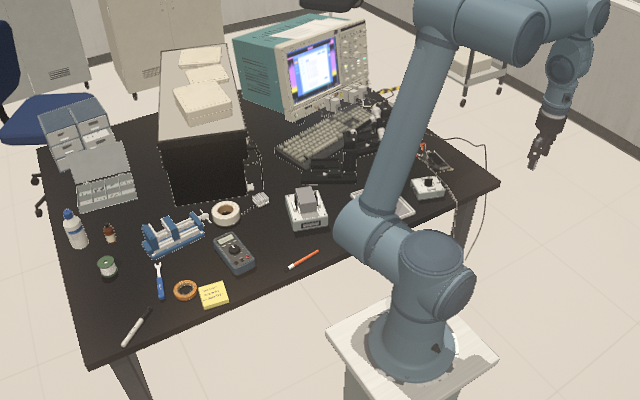

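The unit with its guard is at top pixel (290,213), the tray is at (374,244) to its right, the multimeter is at (195,228) to its left, and a smaller decoy box is at (436,253). I'll enlarge the unit and tray.

```bash
cat > h.py <<'E'
import cv2,numpy as np
from workcell import sensors,snapshot,camera_params
def ray(p,uv):
    K=p["intrinsics"];K=np.array(K);d=np.array([p["k1"],0,0,0,0.])
    xy=cv2.undistortPoints(np.array([[uv]],float),K,d)[0,0]
    R=np.array(p["R"]);t=np.array(p["t"])
    return -R.T@t, R.T@np.array([xy[0],xy[1],1])
def at_z(p,uv,z):
    o,d=ray(p,uv);return (o+d*(z-o[2])/d[2])[:2]
def proj(p,X):
    R=np.array(p["R"]);rv=cv2.Rodrigues(R)[0]
    return cv2.projectPoints(np.atleast_2d(np.array(X,float)),rv,np.array(p["t"],float),np.array(p["intrinsics"]),np.array([p["k1"],0,0,0,0.]))[0][:,0]
def crop(im,x0,y0,w,h,s,f):
    c=cv2.resize(im[y0:y0+h,x0:x0+w],None,fx=s,fy=s,interpolation=cv2.INTER_CUBIC);cv2.imwrite(f,c)
E
python3 - <<'E'
from h import *
im=cv2.imread("pics/top0.png");crop(im,250,172,160,115,5,"pics/c0.png")
p=camera_params("top")
print(at_z(p,(290,213),.045),at_z(p,(374,244),.01))
E
```

```text
[ 0.53636865 -0.01103193] [ 0.45541691 -0.24585962]
```

View pics/c0.png

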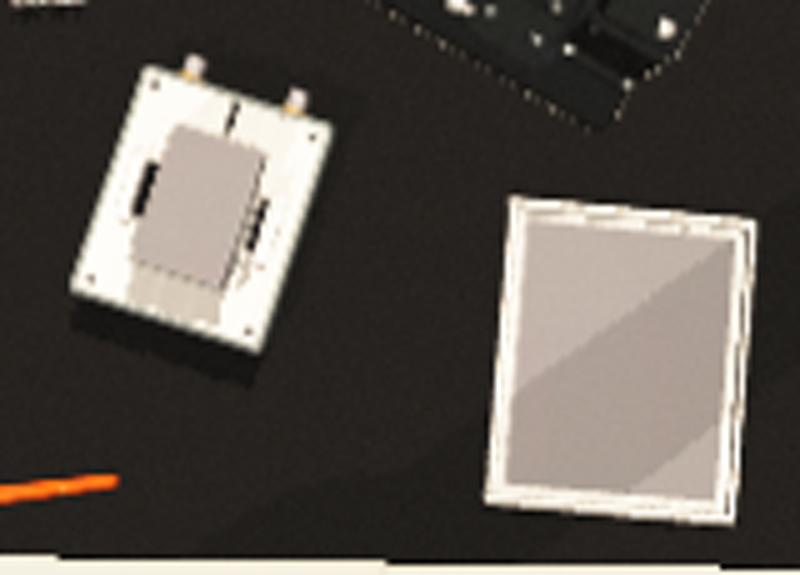

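The crop shows the panel corners at (145,66), (332,123), (260,354) and (72,291). The rib is at (233,118), at the top end, so box +x points up in the picture. The tray's outer corners are at (510,196), (757,220), (733,524) and (485,502).

Run:
```python
from h import *
p=camera_params("top")
f=lambda u,z:at_z(p,((u[0]+.5)/5-.5+250,(u[1]+.5)/5-.5+172),z)
c=np.array([f(u,.045) for u in[(145,66),(332,123),(260,354),(72,291)]]) # ++ +- -- -+
print(c,c.mean(0),[np.linalg.norm(c[i]-c[(i+1)%4]) for i in range(4)])
x=c[0]+c[1]-c[2]-c[3];y=c[0]+c[3]-c[1]-c[2]
print(np.degrees([np.arctan2(x[1],x[0]),np.arctan2(-y[0],y[1])]))
t=np.array([f(u,.012) for u in[(510,196),(757,220),(733,524),(485,502)]]);print(t,t.mean(0),np.degrees(np.arctan2(*((t[0]+t[1]-t[2]-t[3])[::-1]))))
s=sensors.state();R=np.array(s["eef_rot"]);print(np.degrees(np.arctan2(R[1,0],R[0,0])))
w=camera_params("wrist");w_o=-np.array(w["R"]).T@np.array(w["t"]);print(R.T@(w_o-s["eef_pos"]),R.T@np.array(w["R"]).T,w["intrinsics"])
```

```text
[[ 0.61225002  0.02177103]
 [ 0.58336069 -0.0803532 ]
 [ 0.45799968 -0.04409611]
 [ 0.48984002  0.05761197]] [ 0.5358626  -0.01126658] [np.float64(0.10613176789935547), np.float64(0.13049889199801334), np.float64(0.10657551229676279), np.float64(0.12754913181385275)]
[-16.22428495 -16.59086789]
[[ 0.54702549 -0.18155137]
 [ 0.53623979 -0.32138196]
 [ 0.36679201 -0.3085148 ]
 [ 0.37707861 -0.16983579]] [ 0.45678398 -0.24532098] -4.142763349698122
16.20069398548352
[ 0.07526053  0.00028489 -0.14180375] [[-2.65537861e-04 -9.57093956e-01 -2.89777655e-01]
 [ 9.99999816e-01 -9.58899102e-05 -5.99639606e-04]
 [ 5.46124689e-04 -2.89777761e-01  9.57093805e-01]] [[307.67681347   0.         324.7744684 ]
 [  0.         307.67681347 200.94298264]
 [  0.           0.           1.        ]]
```

servo_tool:
  deltas:
    - [0.47,0.676,0,0.41,-1]
    - [0.47,0.676,0,0.41,-1]
    - [0.47,0.676,0,0.41,-1]
    - [0.47,0.676,0,0.41,-1]
    - [0.47,0.676,0,0.41,-1]
    - [0.47,0.676,0,0.41,-1]
    - [0.47,0.676,0,0.41,-1]
    - [0.47,0.676,0,0.41,-1]

```text
time_s: 1.1
eef_pos: [0.3484, -0.2813, 0.231]
eef_rot: [[0.001, 1.0, -0.0], [1.0, -0.001, 0.001], [0.001, -0.0, -1.0]]
wrist_force: [-0.3, -0.2, 0.4]
gripper_width: 0.0856
grasp_force: 0.0
```

servo_tool:
  deltas:
    - [0.47,0.676,-0.05,0.41,-1]
    - [0.47,0.676,-0.05,0.41,-1]
    - [0.47,0.676,-0.05,0.41,-1]
    - [0.47,0.676,-0.05,0.41,-1]
    - [0.47,0.676,-0.05,0.41,-1]
    - [0.47,0.676,-0.05,0.41,-1]
    - [0.47,0.676,-0.05,0.41,-1]
    - [0.47,0.676,-0.05,0.41,-1]
    - [0.47,0.676,-0.05,0.41,-1]
    - [0.47,0.676,-0.05,0.41,-1]

```text
time_s: 2.35
eef_pos: [0.5363, -0.0119, 0.2114]
eef_rot: [[-0.96, 0.282, 0.0], [0.282, 0.96, 0.0], [-0.0, 0.0, -1.0]]
wrist_force: [0.5, -0.2, -0.4]
gripper_width: 0.0854
grasp_force: 0.0
```

Run:
```python
from h import *
import json
s=sensors.state();p=camera_params("wrist");im=snapshot("wrist");cv2.imwrite("pics/w1.png",im)
json.dump({k:np.array(v).tolist() for k,v in p.items()},open("w1.json","w"))
R=np.array(s["eef_rot"]);print(s["time_s"],s["eef_pos"],np.degrees(np.arctan2(R[1,0],R[0,0])),s["qpos"])
print(proj(p,[[.536,-.011,.087],[.612,.022,.045],[.458,-.044,.045]]))
```

```text
2.35 [ 0.53633165 -0.01190305  0.21137603] 163.6393342092752 [-8.05191154e+00  1.74662179e+01 -4.26386446e+00  6.82667067e+01
  7.08226913e-03  8.30875431e+00]
[[324.91169832 191.7684738 ]
 [373.60051309 238.00729819]
 [269.41847372 115.05393162]]
```

View pics/w1.png

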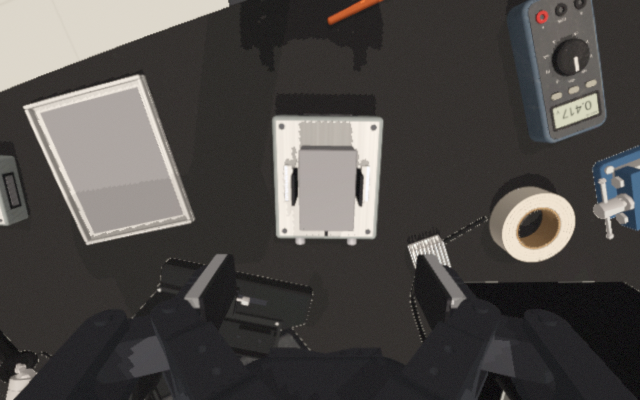

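The wrist view shows the box square in the picture, spanning (275,117) to (381,239), with the guard at its centre. The tray is on the left. I'll enlarge this for refinement.

Run:
```python
from h import *
crop(cv2.imread("pics/w1.png"),262,105,132,145,4,"pics/c1.png")
```

```text
(no output)
```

View pics/c1.png

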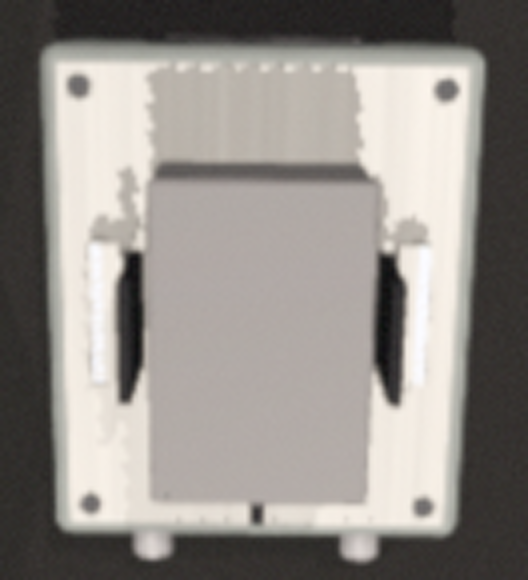

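The screws are at (78,86), (446,91), (424,507) and (90,503). The guard's top corners are at (153,182), (378,182), (365,503) and (150,502), and the rib is at (257,514).

Run:
```python
from h import *
import json
p=json.load(open("w1.json"))
f=lambda u,z:at_z(p,((u[0]+.5)/4-.5+262,(u[1]+.5)/4-.5+105),z)
for us,z in(([(446,91),(78,86),(90,503),(424,507)],.045),([(44,50),(485,50),(456,532),(58,530)][::-1],.045),([(378,182),(153,182),(150,502),(365,503)],.087)):
    c=np.array([f(u,z) for u in us]) 
    x=c[2]+c[3]-c[0]-c[1] if us[0][1]<300 else c[0]+c[1]-c[2]-c[3]
    print(c.mean(0),np.degrees(np.arctan2(x[1],x[0])),[np.round(np.linalg.norm(c[i]-c[(i+1)%4]),4) for i in range(4)])
print(f((257,514),.048))
```

```text
[ 0.53685067 -0.00947032] -16.957245676570103 [np.float64(0.09), np.float64(0.1096), np.float64(0.0902), np.float64(0.1097)]
[ 0.53620387 -0.00898202] -17.136285732701868 [np.float64(0.1082), np.float64(0.1268), np.float64(0.1069), np.float64(0.1261)]
[ 0.53649794 -0.00922456] -17.63621661416286 [np.float64(0.0485), np.float64(0.0743), np.float64(0.0501), np.float64(0.0745)]
[ 0.59055879 -0.02588113]
```

servo_tool:
  deltas:
    - [0.0005,0.005,-0.1,-0.003,-1]
    - [0.0005,0.005,-0.2,-0.003,-1]
    - [0.0005,0.005,-0.28,-0.003,-1]
    - [0.0005,0.005,-0.34,-0.003,-1]
    - [0.0005,0.005,-0.388,-0.003,-1]
    - [0.0005,0.005,-0.388,-0.003,-1]
    - [0.0005,0.005,-0.388,-0.003,-1]
  grip_force: 30

```text
time_s: 3.28
eef_pos: [0.5372, -0.0096, 0.0569]
eef_rot: [[-0.957, 0.289, 0.001], [0.289, 0.957, -0.0], [-0.001, 0.0, -1.0]]
wrist_force: [0.3, -0.5, -0.2]
gripper_width: 0.0852
grasp_force: 0.0
```

servo_tool:
  deltas:
    - [0,0,0,0,-0.6]
    - [0,0,0,0,-0.5]
    - [0,0,0,0,-0.4]
    - [0,0,0,0,-0.3]
    - [0,0,0,0,-0.2]
    - [0,0,0,0,-0.1]
    - [0,0,0,0,0]
    - [0,0,0,0,0.1]
    - [0,0,0,0,0.1]
    - [0,0,0,0,0.1]

```text
time_s: 4.53
eef_pos: [0.5377, -0.0099, 0.0579]
eef_rot: [[-0.958, 0.288, 0.002], [0.288, 0.958, -0.001], [-0.003, -0.0, -1.0]]
wrist_force: [-1.2, -0.6, 11.5]
gripper_width: 0.0514
grasp_force: 29.7
```

servo_tool:
  deltas:
    - [0,0,0.004,0,0.3]
    - [0,0,0.01,0,0.3]
    - [0,0,0.02,0,0.3]
    - [0,0,0.035,0,0.3]
    - [0,0,0.05,0,0.3]
    - [0,0,0.065,0,0.3]
    - [0,0,0.08,0,0.3]
    - [0,0,0.08,0,0.3]

```text
time_s: 5.52
eef_pos: [0.5372, -0.0095, 0.0888]
eef_rot: [[-0.958, 0.288, 0.001], [0.288, 0.958, -0.0], [-0.001, 0.0, -1.0]]
wrist_force: [0.1, 0.1, -0.5]
gripper_width: 0.0515
grasp_force: 31.7
```

Run:
```python
from h import *
import json
s=sensors.state();p=camera_params("wrist");im=snapshot("wrist");cv2.imwrite("pics/w2.png",im);sc=snapshot("scene")
json.dump({k:np.array(v).tolist() for k,v in p.items()},open("w2.json","w"))
q=camera_params("scene");u=proj(q,[[.5365,-.01,.08]])[0].astype(int)
a=cv2.resize(im,(600,375));b=cv2.resize(sc[u[1]-50:u[1]+50,u[0]-50:u[0]+50],(200,200))
b=cv2.copyMakeBorder(b,0,175,0,0,cv2.BORDER_CONSTANT);cv2.imwrite("pics/m2.png",np.hstack([a,b]))
R=np.array(s["eef_rot"]);print(s["time_s"],s["eef_pos"],np.degrees(np.arctan2(R[1,0],R[0,0])),s["gripper_width"],s["wrist_force"])
```

```text
5.525 [ 0.53720554 -0.00947271  0.08882072] 163.2625327752137 0.0514501664198989 [ 0.1262514   0.10769173 -0.5375237 ]
```

View pics/m2.png

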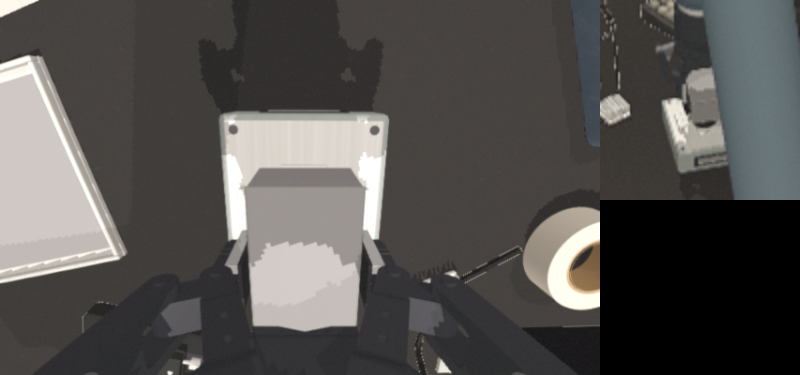

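The guard is free in the gripper and the box still stands in place. I'll carry the guard to the tray.

servo_tool:
  deltas:
    - [-0.01,-0.03,0.075,0,0.3]
    - [-0.05,-0.15,0.075,0.02,0.3]
    - [-0.1,-0.29,0.075,0.04,0.3]
    - [-0.15,-0.44,0.075,0.06,0.3]
    - [-0.19,-0.55,0.06,0.07,0.3]
    - [-0.199,-0.588,0.0,0.072,0.3]
    - [-0.199,-0.588,-0.05,0.072,0.3]
    - [-0.199,-0.588,-0.1,0.072,0.3]
    - [-0.199,-0.588,-0.1,0.072,0.3]

```text
time_s: 6.75
eef_pos: [0.4554, -0.2436, 0.0465]
eef_rot: [[-0.998, 0.066, -0.003], [0.066, 0.998, 0.003], [0.004, 0.002, -1.0]]
wrist_force: [-0.3, 1.1, -1.1]
gripper_width: 0.0513
grasp_force: 31.8
```

Run:
```python
from h import *
import json
p=json.load(open("w1.json"))
t=np.array([at_z(p,u,.012) for u in[(25,106),(143,75),(193,220),(86,244)]]);print(t,t.mean(0))
s=sensors.state();print(s["time_s"],s["eef_pos"],s["wrist_force"],s["gripper_width"])
```

```text
[[ 0.3693974  -0.3039248 ]
 [ 0.38041186 -0.16343884]
 [ 0.54469279 -0.17678503]
 [ 0.53624012 -0.31878687]] [ 0.45768555 -0.24073389]
6.75 [ 0.45535347 -0.24356261  0.04646992] [-0.33609387  1.10667582 -1.09361069] 0.05133498269634594
```

servo_tool:
  deltas:
    - [0.002,0.004,-0.03,0,0.3]
    - [0.002,0.004,-0.055,0,0.3]
    - [0.002,0.004,-0.068,0,0.3]
    - [0.002,0.004,-0.074,0,0.3]
    - [0.002,0.004,-0.078,0,0.3]
    - [0.002,0.004,-0.078,0,0.3]

```text
time_s: 7.5
eef_pos: [0.458, -0.2431, 0.0172]
eef_rot: [[-0.998, 0.066, 0.0], [0.066, 0.998, -0.0], [-0.0, -0.0, -1.0]]
wrist_force: [-1.2, -1.2, 0.0]
gripper_width: 0.0512
grasp_force: 32.0
```

servo_tool:
  deltas:
    - [0,0,-0.003,0,0.3]
    - [0,0,-0.006,0,0.3]
    - [0,0,-0.006,0,0.3]

```text
time_s: 7.88
eef_pos: [0.4582, -0.2432, 0.0169]
eef_rot: [[-0.998, 0.066, 0.001], [0.066, 0.998, -0.001], [-0.001, -0.001, -1.0]]
wrist_force: [-6.4, 3.3, 19.4]
gripper_width: 0.0515
grasp_force: 36.1
```

servo_tool:
  deltas:
    - [0,0,0.004,0,0.3]
    - [0,0,0.004,0,-0.2]
    - [0,0,0.004,0,-0.4]
    - [0,0,0.004,0,-0.6]
    - [0,0,0.004,0,-0.8]
    - [0,0,0.004,0,-1]
    - [0,0,0.004,0,-1]
    - [0,0,0.05,0,-1]
    - [0,0,0.15,0,-1]
    - [0,0,0.27,0,-1]
    - [0,0,0.35,0,-1]
    - [0,0,0.35,0,-1]

```text
time_s: 9.38
eef_pos: [0.4599, -0.2444, 0.1575]
eef_rot: [[-0.998, 0.066, 0.005], [0.066, 0.998, -0.004], [-0.005, -0.003, -1.0]]
wrist_force: [0.7, -0.0, -0.4]
gripper_width: 0.0851
grasp_force: 0.0
```

servo_tool:
  deltas:
    - [0.05,0.14,0.06,-0.05,-1]
    - [0.1,0.28,0.06,-0.07,-1]
    - [0.15,0.43,0.06,-0.07,-1]
    - [0.19,0.55,0.06,-0.07,-1]
    - [0.197,0.584,0.06,-0.072,-1]
    - [0.197,0.584,0.06,-0.072,-1]
    - [0.197,0.584,0.06,-0.072,-1]

```text
time_s: 10.25
eef_pos: [0.5361, -0.0106, 0.178]
eef_rot: [[-0.957, 0.289, -0.001], [0.289, 0.957, -0.0], [0.001, -0.001, -1.0]]
wrist_force: [0.9, -0.1, 0.1]
gripper_width: 0.0851
grasp_force: 0.0
```

Run:
```python
from h import *
import json
s=sensors.state();p=camera_params("wrist");im=snapshot("wrist");cv2.imwrite("pics/w3.png",im)
json.dump({k:np.array(v).tolist() for k,v in p.items()},open("w3.json","w"))
R=np.array(s["eef_rot"]);print(s["time_s"],s["eef_pos"],np.degrees(np.arctan2(R[1,0],R[0,0])),s["gripper_width"],s["wrist_force"])
print(proj(p,[.5365,-.01,.06]))
a=cv2.resize(im,None,fx=.5,fy=.5);u=np.round(proj(p,[.5365,-.01,.06])[0]).astype(int)
b=cv2.resize(im[u[1]-70:u[1]+70,u[0]-60:u[0]+60],None,fx=4,fy=4,interpolation=cv2.INTER_CUBIC);print("origin",u-[60,70])
a=cv2.copyMakeBorder(a,0,b.shape[0]-a.shape[0],0,0,cv2.BORDER_CONSTANT);cv2.imwrite("pics/m3.png",np.hstack([b,a]))
```

```text
10.25 [ 0.53607762 -0.01063302  0.1780152 ] 163.17346992923083 0.08508869878333447 [ 0.8894703  -0.05093348  0.10615465]
[[324.98946495 194.63688146]]
origin [265 125]
```

View pics/m3.png

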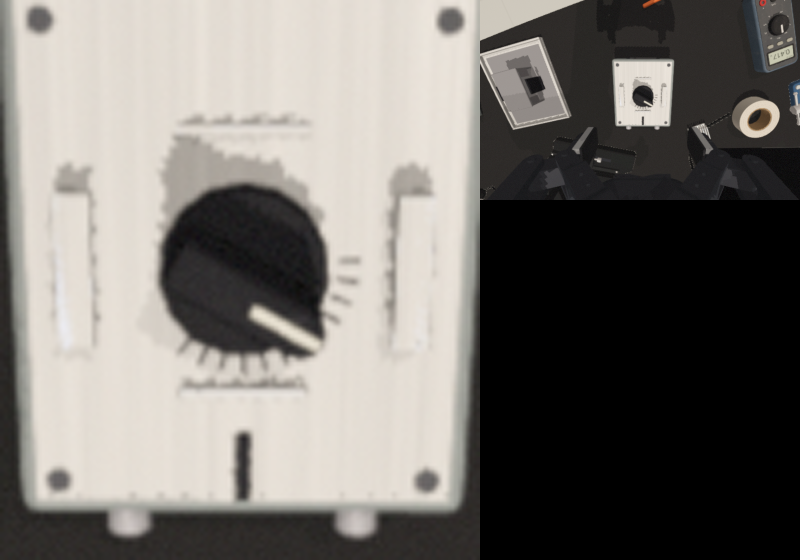

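The knob is uncovered. Its white line runs from crop (250,312) to (320,345), the rib from (243,433) to (243,498), and the screws are at (40,20), (450,20), (427,481) and (60,480). The guard in the tray looks suspicious, so I'll enlarge it.

Run:
```python
from h import *
import json
p=json.load(open("w3.json"))
f=lambda u,z:at_z(p,((u[0]+.5)/4-.5+265,(u[1]+.5)/4-.5+125),z)
c=np.array([f(u,.045) for u in[(450,20),(40,20),(60,480),(427,481)]]);x=c[2]+c[3]-c[0]-c[1]
print(c.mean(0),np.degrees(np.arctan2(x[1],x[0])))
a,b=f((250,312),.079),f((320,345),.079);print(a,b,np.degrees(np.arctan2(*(b-a)[::-1])))
print("rib",f((243,433),.047),f((243,498),.047))
im=cv2.imread("pics/w3.png");t=snapshot("top");cv2.imwrite("pics/top3.png",t);s=snapshot("scene");cv2.imwrite("pics/scene3.png",s)
A=cv2.resize(im[65:265,0:190],None,fx=2.2,fy=2.2,interpolation=cv2.INTER_CUBIC)
B=cv2.resize(t[205:285,340:410],None,fx=5,fy=5,interpolation=cv2.INTER_CUBIC)
A=A[:440,:440];B=cv2.copyMakeBorder(B,0,40,0,0,cv2.BORDER_CONSTANT)[:A.shape[0]]
C=cv2.resize(s[160:235,350:450],None,fx=1.5,fy=1.5)
B[-0:]=B
o=np.hstack([A,B]);cv2.imwrite("pics/m4.png",o);print(o.shape)
```

```text
[ 0.53681281 -0.00940347] -16.973037605593152
[ 0.53838836 -0.00876474] [0.54941973 0.00302616] 46.906101553075764
rib [ 0.57651688 -0.02170538] [ 0.59288495 -0.02665046]
(440, 768, 3)
```

View pics/m4.png

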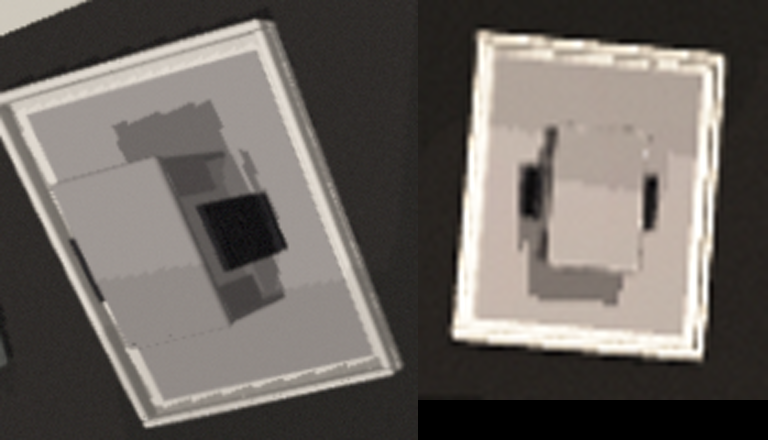

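The guard stands upright in the tray. The box hasn't moved, and the pointer is about 63° from the rib. Next I'll line the gripper up with the bar, above the knob.

servo_tool:
  deltas:
    - [0.001,0.003,-0.05,0.058,0.2]
    - [0.001,0.003,-0.1,0.116,0.3]
    - [0.001,0.003,-0.15,0.175,0.3]
    - [0.001,0.003,-0.2,0.233,0.3]
    - [0.001,0.003,-0.23,0.292,0.3]
    - [0.001,0.003,-0.23,0.35,0.3]
    - [0.001,0.003,-0.23,0.35,0.3]
    - [0.001,0.003,-0.23,0.35,0.3]
  grip_force: 60

```text
time_s: 11.4
eef_pos: [0.5372, -0.0087, 0.0868]
eef_rot: [[-0.694, -0.72, 0.0], [-0.72, 0.694, -0.0], [-0.0, -0.0, -1.0]]
wrist_force: [0.4, 0.4, 0.5]
gripper_width: 0.0298
grasp_force: 0.0
```

servo_tool:
  deltas:
    - [-0.001,-0.002,-0.03,0,0.3]
    - [-0.001,-0.002,-0.05,0,0.3]
    - [-0.001,-0.002,-0.066,0,0.3]
    - [-0.001,-0.002,-0.069,0,0.3]
    - [-0.001,-0.002,-0.069,0,0.3]
    - [-0.001,-0.002,-0.069,0,0.5]
    - [-0.001,-0.002,-0.069,0,0.65]
    - [-0.001,-0.002,-0.069,0,0.8]
    - [-0.001,-0.002,-0.069,0,1]
    - [-0.001,-0.002,-0.069,0,1]
    - [-0.001,-0.002,-0.069,0,1]

```text
time_s: 12.78
eef_pos: [0.5368, -0.0089, 0.0594]
eef_rot: [[-0.691, -0.723, 0.0], [-0.723, 0.691, 0.0], [-0.001, -0.0, -1.0]]
wrist_force: [-2.3, 0.3, 5.5]
gripper_width: 0.0108
grasp_force: 58.7
```

servo_tool:
  deltas:
    - [0,0,-0.002,0,1]
    - [0,0,-0.003,0,1]
    - [0,0,-0.003,0,1]

```text
time_s: 13.15
eef_pos: [0.5369, -0.0089, 0.0593]
eef_rot: [[-0.691, -0.723, 0.001], [-0.723, 0.691, 0.0], [-0.001, -0.001, -1.0]]
wrist_force: [-5.1, 0.8, 14.0]
gripper_width: 0.0106
grasp_force: 60.0
```

servo_tool:
  deltas:
    - [-0.001,0,0,0,1]
    - [-0.001,0,0,0,1]
    - [-0.001,0,-0.0005,0,1]

```text
time_s: 13.52
eef_pos: [0.5369, -0.0089, 0.0593]
eef_rot: [[-0.691, -0.723, 0.002], [-0.723, 0.691, 0.0], [-0.001, -0.001, -1.0]]
wrist_force: [-4.7, 1.9, 15.9]
gripper_width: 0.0106
grasp_force: 60.1
```

servo_tool:
  deltas:
    - [-0.003,0.001,0,0,1]
    - [-0.003,0.001,0,-0.02,1]
    - [-0.003,0.001,0,-0.04,1]
    - [-0.003,0.001,0,-0.06,1]
    - [-0.003,0.001,0,-0.08,1]
    - [-0.003,0.001,0,-0.1,1]
    - [-0.003,0.001,0,-0.1,1]

```text
time_s: 14.4
eef_pos: [0.5371, -0.0092, 0.0593]
eef_rot: [[-0.881, -0.473, 0.004], [-0.473, 0.881, -0.001], [-0.003, -0.003, -1.0]]
wrist_force: [-0.2, -0.4, 10.4]
gripper_width: 0.011
grasp_force: 59.3
```

Run:
```python
from h import *
im=snapshot("top");cv2.imwrite("pics/top4.png",im)
a=cv2.imread("pics/top3.png")
s=sensors.state();print(s["wrist_torque"],s["eef_pos"])
# box shift: match the visible panel edges region vs. first picture (corner/screw patches, arm hidden)
a0=cv2.imread("pics/top0.png")
for n,(x,y) in {"--":(302,242),"-+":(264,230),"++":(279,185),"+-":(316,197)}.items():
    T=a0[y-7:y+8,x-7:x+8];S=im[y-12:y+13,x-12:x+13];r=cv2.matchTemplate(S,T,cv2.TM_CCOEFF_NORMED);_,m,_,l=cv2.minMaxLoc(r);print(n,l[0]-5,l[1]-5,round(m,3))
```

```text
[-0.05306549  0.3522475  -0.05327371] [ 0.53705001 -0.00921968  0.05932179]
-- 1 0 0.815
-+ -5 -4 0.411
++ 0 5 0.602
+- 1 0 0.706
```

```bash
cat >> h.py <<'E'
def screws(tag,bx=(.5368,-.0094),yaw=-16.97):
    p=camera_params("wrist");im=snapshot("wrist");cv2.imwrite(f"pics/{tag}.png",im);g=cv2.cvtColor(im,6).astype(float)
    c,s=np.cos(np.radians(yaw)),np.sin(np.radians(yaw))
    for l in[(.0548,.045),(.0548,-.045),(-.0548,.045),(-.0548,-.045)]:
        w=[bx[0]+c*l[0]-s*l[1],bx[1]+s*l[0]+c*l[1],.045];u=proj(p,w)[0];x,y=np.round(u).astype(int)
        if not(8<x<632 and 8<y<392):print(l,"out",u.round());continue
        P=g[y-6:y+7,x-6:x+7];W=np.clip(np.median(P)-20-P,0,None);yy,xx=np.mgrid[y-6:y+7,x-6:x+7]
        m=W.sum();e=((xx*W).sum()/m,(yy*W).sum()/m) if m>0 else u
        print(l,u.round(1),np.round(e,1),"mm",np.round(1e3*(at_z(p,e,.045)-w[:2]),1),int(m),int(np.median(P)))
E
python3 -c "
from h import *
screws('w5')"
```

```text
(0.0548, 0.045) [314.1 346.8] [312.6 351.4] mm [3.7 0.8] 2490 134
(0.0548, -0.045) [200.7 254.6] [200.1 255.3] mm [ 0.6 -0.1] 2299 154
(-0.0548, 0.045) [453.8 233.1] [453.2 231.7] mm [-0.5 -0.8] 2449 162
(-0.0548, -0.045) [340.5 112.1] [340.5 112.1] mm [0. 0.] 0 109
```

servo_tool:
  deltas:
    - [0,0,-0.001,-0.02,1]
    - [0,0,-0.0015,-0.045,1]
    - [0,0,-0.0015,-0.07,1]
    - [0,0,-0.0015,-0.095,1]
    - [0,0,-0.0015,-0.12,1]
    - [0,0,-0.0015,-0.145,1]
    - [0,0,-0.0015,-0.145,1]

```text
time_s: 15.38
eef_pos: [0.5376, -0.0099, 0.0593]
eef_rot: [[-0.999, -0.037, 0.005], [-0.037, 0.999, -0.003], [-0.005, -0.003, -1.0]]
wrist_force: [-1.7, -2.5, 12.1]
gripper_width: 0.011
grasp_force: 59.7
```

servo_tool:
  deltas:
    - [-0.0005,0,0,-0.025,1]
    - [-0.001,0,0,-0.05,1]
    - [-0.0015,0,0,-0.075,1]
    - [-0.0015,0,0,-0.1,1]
    - [-0.0015,0,0,-0.106,1]
    - [-0.0015,0,0,-0.106,1]

```text
time_s: 16.12
eef_pos: [0.5375, -0.0105, 0.0593]
eef_rot: [[-0.957, 0.291, 0.006], [0.291, 0.957, -0.004], [-0.007, -0.002, -1.0]]
wrist_force: [-0.1, -4.1, 12.3]
gripper_width: 0.0107
grasp_force: 59.5
```

Run:
```python
from h import *
screws("w6");s=sensors.state();R=np.array(s["eef_rot"]);print(np.degrees(np.arctan2(R[1,0],R[0,0])),s["wrist_torque"])
```

```text
(0.0548, 0.045) [399.  324.9] [393.6 328. ] mm [ 1.3 -3.7] 167 70
(0.0548, -0.045) [251.7 324.7] [256.7 327.9] mm [3.  2.1] 7 58
(-0.0548, 0.045) [415.1 143.4] [415.1 143.4] mm [ 0. -0.] 0 90
(-0.0548, -0.045) [236.  143.3] [236.  143.3] mm [0. 0.] 0 84
163.0591267254677 [-0.69937205  0.10147607  0.09637367]
```

servo_tool:
  deltas:
    - [0,0,0.0015,0,1]
    - [0,0,0.0015,0,0.6]
    - [0,0,0.0015,0,0.4]
    - [0,0,0.0015,0,0.25]
    - [0,0,0.005,0,0.25]
    - [0,0,0.03,0,0.25]
    - [0,0,0.1,0,0.2]
    - [0,0,0.2,0,0]
    - [0,0,0.3,0,-0.5]
    - [0,0,0.3,0,-1]
    - [0,0,0.3,0,-1]
    - [0,0,0.3,0,-1]

```text
time_s: 17.68
eef_pos: [0.5334, -0.0084, 0.1756]
eef_rot: [[-0.957, 0.291, -0.003], [0.291, 0.957, 0.0], [0.003, -0.0, -1.0]]
wrist_force: [0.9, -0.3, 0.0]
gripper_width: 0.0855
grasp_force: 0.0
```

Run:
```python
from h import *
import json
p=camera_params("wrist");screws("w7")
json.dump({k:np.array(v).tolist() for k,v in p.items()},open("w7.json","w"))
im=cv2.imread("pics/w7.png");u=np.round(proj(p,[.5367,-.0095,.06])[0]).astype(int);print("origin",u-[60,70])
crop(im,u[0]-60,u[1]-70,120,140,4,"pics/c7.png")
s=sensors.state();print(s["time_s"],s["eef_pos"],s["wrist_force"])
```

```text
(0.0548, 0.045) [370.4 248.9] [370.4 249.9] mm [ 1.  -0.3] 2202 213
(0.0548, -0.045) [277.9 248.9] [277.7 249.9] mm [ 0.9 -0.6] 2134 211
(-0.0548, 0.045) [375.9 134.1] [375.6 133.8] mm [-0.3 -0.2] 3103 218
(-0.0548, -0.045) [272.5 134. ] [272.  134.1] mm [-0.  -0.5] 2889 216
origin [264 129]
17.725 [ 0.53338225 -0.00845252  0.17557553] [ 0.57788203 -0.31605773  0.20566004]
```

View pics/c7.png

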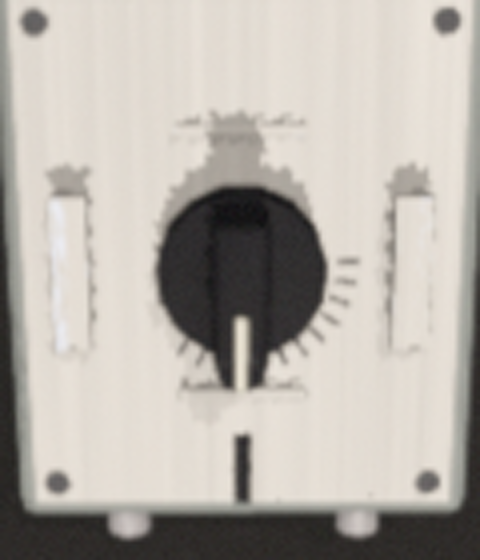

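The pointer line at x≈242 is collinear with the rib at x≈242. The box screws are within about 1 mm of where they started, and the gripper is clear, so I'm handing the job in.

```bash
python3 -c "
from workcell import robot
print(robot.job_done())"
```

```text
the job is handed in; nothing more can be done
None
```

The job is handed in, at about 18 s of the 54 s allowed: the guard stands upright in the tray, the knob's pointer lines up with the reference rib, and the box is within about 1 mm of where it started.

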